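Set the spring dividers to the mortise lines and hold

TASK

Pick up the steel spring dividers from their plywood rest, carry them to the planed stile and squeeze their legs until the two points stand right over the two dark pencil lines of the mortise, one point over each line, held just above the wood (within about a centimetre) without scratching it. Finish while still holding them there, squeezed and quite still, so that the joiner can run the nut up; put nothing down, let go of nothing, and leave the other tools on the bench where they are.

Things in the scene. Friction and masses are not known exactly. Their poses are not given: they have to be found in the camera images.
- dividers: steel spring dividers (like big sprung tweezers) lying flat, 216 mm long, 8-12 mm high, about 135 g. Origin: underside, midway between the leg pivots (brass roller); x runs to the points, z up. Behind: bow spring 34 mm wide (x -5 to -39 mm) and stem to x -66 mm. Ahead: two straight steel legs 7 mm wide, 8 mm high, from pivots at y +6 and -6 mm, tapering to points over the last 44 mm
- grip (a point): place to squeeze: midway between the two dark knurled finger plates (24 mm long, 12 mm high, z 0 to 12 mm) on the outsides of the legs, 58 mm ahead of the dividers' origin, 6 mm above their underside; take both plates from above. 24 mm clear below them, over 30 mm along to either bearer. Centre of mass 20 mm behind. A finger that touches one plate first slides and turns the loose dividers
- nut (a point): brass nut on the adjusting screw, already backed off: 12 mm across, outside the left leg, about 30 mm ahead of the dividers' origin, standing out sideways to y = 24 mm; the screw crosses both legs here
- leg_left (a joint): angle (rad) each leg is squeezed inward, both alike: 0 fully open (start), 0.16 stop. With a = 0.18 - value the points are 2*(6+150*sin a) mm apart (66 open) and the finger plates measure 2*(11.5+58*sin a) mm over their outsides at their middle (44 open); the plates are parallel at value 0.09. Sprung: each plate takes about 6 N to start moving, 11 N at value 0.09; let go, they open again
- tip_left (a point): point of the left (+y) leg, 150 mm from its pivot and 4 mm above the underside of the dividers
- tip_right (a point): point of the right (-y) leg, likewise
- rest: fixed plywood tool rest, base 190 x 120 mm and 6 mm thick; two bearers topped with green felt across it carry the dividers at 30 mm above the bench: one 30 mm wide centred on the origin (under the roller), the other 24 mm wide centred at x = +122 mm (under the points' end), both 110 mm long in y. Origin on the bench under the first bearer; x points to the other
- stile: planed pale timber stile fixed between two bench dogs, 60 mm wide (its x) x 340 mm long (its y) x 35 mm thick; origin at the centre of its underside, on the bench. The bare bench lies on both sides of it
- line_a: first of the two dark pencil lines, 2 mm wide, squared across the whole 60 mm width of the stile's upper face; origin at the middle of the line, on the face, 35 mm above the bench; its x runs along the line, away from the robot, its y along the stile, z up
- line_b: second pencil line, parallel to line_a and 30 to 46 mm from it towards its +y (this distance is the marked gap); origin and axes likewise
- organiser: fixed blue plastic screw organiser, 190 x 120 x 35 mm, origin on the bench 55 mm nearer than its centre; it may have changed places with the rest
- chisel: bench chisel, orange handle, 260 mm long, lying along its x; leave alone
- mallet: wooden joiner's mallet, 340 mm long, head 85 mm high; leave alone
- square: try square, stock 130 mm, blade 200 mm, 18 mm high, lying flat; leave alone
- gauge: wooden marking gauge, 210 mm long, 64 mm high; leave alone
- tape: yellow tape measure, 70 x 36 x 66 mm; leave alone
- glue: white glue bottle, 64 mm across, 170 mm high; leave alone
- pencil: red carpenter's pencil, 170 x 14 x 8 mm; leave alone
Not all that is in view belongs to the job. Several things look just like the rest: the one meant starts farthest from the robot's base.

How it is judged (in metres and radians):
On the way:
1. the dividers are lifted clear of their rest, held by the fingers (height (world z) of dividers above 0.045 m and contact force between dividers and rest below 0.05 N and contact force between the fingers and dividers above 2 N), for 0.2 s.
At the end, for the whole second after the job is handed in: one point over each pencil line: within 2.5 mm of its middle sideways, 2 mm or more inside the stile's edges, at most 15 mm above its face; legs squeezed by the fingers (over 2 N), gap and dividers still (under 10 mm/s); dividers touching neither stile nor rest (((y of tip_left in the frame of line_b between -0.0025 and 0.0025 m and x of tip_left in the frame of line_b between -0.028 and 0.028 m and z of tip_left in the frame of line_b between 0 and 0.015 m and y of tip_right in the frame of line_a between -0.0025 and 0.0025 m and x of tip_right in the frame of line_a between -0.028 and 0.028 m and z of tip_right in the frame of line_a between 0 and 0.015 m) or (y of tip_left in the frame of line_a between -0.0025 and 0.0025 m and x of tip_left in the frame of line_a between -0.028 and 0.028 m and z of tip_left in the frame of line_a between 0 and 0.015 m and y of tip_right in the frame of line_b between -0.0025 and 0.0025 m and x of tip_right in the frame of line_b between -0.028 and 0.028 m and z of tip_right in the frame of line_b between 0 and 0.015 m)) and contact force between the fingers and dividers above 2 N and contact force between dividers and stile below 0.1 N and contact force between dividers and rest below 0.1 N and height (world z) of dividers above 0.036 m and value of joint leg_left above 0.03 rad and velocity of joint leg_left between -0.02 and 0.02 rad/s and linear speed of dividers below 0.01 m/s); the arm keeps its last pose, push and grip.
It fails at once if the dividers scratch the planed stile (over 2 N on it) (contact force between dividers and stile above 2 N).
It fails at once if another tool on the bench is disturbed (moved over 15 mm) (distance of any of chisel, mallet, square, gauge, tape, glue, pencil from where it was at the start of the episode above 0.015 m).
It also fails if it takes over 48 s, if anything falls off the work surface, if the arm or the gripper's body presses on something with over 40 N, if the wrist force passes 120 N, or if a joint passes its speed limit or range.

ROBOT

A 7-joint arm with a two-finger parallel gripper is mounted at the origin on the work surface. World frame = base frame: x ahead of the robot, y to its left, z up, the work surface at z = 0. Lengths are in mm, angles in rad, forces in N, time in s.
With the tool pointing down it reaches from about 425 to 950 mm from the base axis. Payload 4.7 kg.
Tool frame: the origin (TCP) lies on the front face of the gripper's body, between the roots of the fingers; the fingertips stand bot.finger_overhang ahead of it and the grasp point (between the pads) lies 51 mm ahead of it (bot.finger_overhang is the distance from the TCP to the fingertips, in mm); y points along the fingers, x is the direction in which the jaws open and shut, and the axes are right-handed (so a half turn about y gives the same grasp; the last joint's range is limited). The gripper opens to 87 mm and grips with 3 to 60 N. Pads are 19 mm wide; open, the fingers measure 117 mm over their backs; the gripper's body (75 mm by 190 mm) begins 51 mm behind the grasp point.
Start: joints at [-1.269, 0.469, -0.049, 1.532, 0.024, 1.141, -0.082], TCP at [219.201, 638.43, 292.273] pointing down, gripper open.
Joint ranges: [-2.59, 2.59], [-0.33, 1.99], [-1.39, 1.29], [0.1, 2.45], [-1.04, 4.18], [0.21, 1.99], [-2.66, 2.66]. Speed limits (rad/s): [2.57, 2.57, 3.14, 3.14, 3.14, 3.14, 3.14].

INTERFACE

Orientations are given as a unit quaternion [x, y, z, w].
In Python, from workcell import bot, vision, nets gives the robot as it stands.
- The arm moves only by the tool drive_tool, never from a script. Its argument "plan" is a list of rows, each a list of 3 entries, a list of its own where there are three numbers: the shift along the tool's x, y, z in m, then the turn about the tool's y in rad, then the opening, from 0 (shut) to 1 (fully open). A call has 1 to 12 rows; each row shifts and turns the commanded pose from where the row before left it, along the tool's axes as they then stand; what a row does not reach is not made up. A row lasts 1/8 s, in which the tool goes at most 62.5 mm and 10.7 degrees, less where a joint would pass 70% of its speed; a pose out of reach is approached as far as the arm can. A call with a gripper value outside its range is refused whole. The fingers move at their own pace and stop on an object; "grip_force" is the grip in N (left out, the last holds). Time passes only in rows, so rows that do not move let the fingers close. It gives the time, the measured TCP pose, the force and the opening at its end, in the units of the state.
- bot.read_state(): the state, without advancing time (a new reading comes with each control period).
- vision.camera(name): name is "side" or "top"; returns the picture (420x560x3 uint8, red, green, blue); there is no depth.
- vision.calibration(name): a dict with "K" (3x3 intrinsics, pixels), "R" (3x3) and "t" (3): a world point X has camera coordinates R X + t. Camera axes: x right, y down, z forward; pixel columns grow to the right and rows downward; lengths in mm; the calibration is good to about 2 mm. A picture is of the moment at which its call begins. calibration takes no time and is no camera call.
- bot.job_done(): hands the job in, once; it reports no verdict.
Trained networks look in the newest picture that a camera, given by its name, has taken for a name from the list of things; names that differ only in an ending like _2 or _b are one class to them, and where a whole thing is asked for, a point or a joint stands for the part that bears it (a point fixed in the world has none). Each returns a list of dicts, best first, with "p" (0 to 1); they miss things now and then, are a little off and sometimes report something else, mostly with a low value. They report only what shows in the picture. A call takes as long as a camera call. They do not tell look-alikes from the thing itself.
- nets.search_frame(camera, name): "bbox" ([left, top, right, bottom] in pixels, round what is visible of it).
The state is a dict: "t": time; "q": joint angles; "qd": joint speeds; "joint_efforts": joint torques, N m; "ee_pos": TCP position; "tool_rot": TCP orientation; "contact_force": force on the tool from outside, world axes, zero at the start; "moment": the same for the moment, N m; "opening": opening from 0.0 (shut) to 1.0 (fully open).
Only numpy, scipy, OpenCV 4.12 (cv2) and the standard library are available. Lean on these libraries where they do the work, as an engineer would, in place of code of your own. Each camera call takes 0.05 s, during which the arm holds its last target. There are 200 camera calls.

## Working session

There is one attempt and no reset: what is moved stays moved. The work goes in short steps, Python scripts to look and compute and a tool call to move; the robot and the scene stay as the last step left them, time stands still between calls to the robot, and variables do not carry over. Pictures are saved under pics/ and viewed, on a budget of 10 in all, crops included, one or two more only if the job needs it, and the job is handed in when it is done.

Besides the shell and the picture viewer there is one more tool, called after "Request:" in YAML: its name, and indented under it one key for each argument. drive_tool: Moves the arm, as the interface text tells. Its arguments: {"type":"object","properties":{"plan":{"type":"array"},"grip_force":{"type":"number"}},"required":["plan"]}

```bash
mkdir -p pics; ls; python3 - <<'E'
from workcell import bot,vision,nets
import cv2,numpy as np
for c in("top","side"):
    im=vision.camera(c);cv2.imwrite(f"pics/{c}0.png",im[:,:,::-1])
    k=vision.calibration(c);print(c,np.round(k["K"],1).tolist(),np.round(k["R"],4).tolist(),np.round(k["t"],1).tolist())
    for n in("dividers","grip","tip_left","tip_right","nut","rest","stile","line_a","line_b","organiser","glue","mallet"):
        print(n,[(np.round(d["bbox"]).tolist(),round(d["p"],2)) for d in nets.search_frame(c,n)][:4])
s=bot.read_state();print(s,bot.finger_overhang)
E
```

```text
pics
top [[401.0, 0.0, 280.2], [0.0, 401.0, 208.2], [0.0, 0.0, 1.0]] [[-0.0211, -0.9998, -0.0069], [-0.9913, 0.0218, -0.13], [0.1301, 0.0041, -0.9915]] [31.2, 459.0, 1155.0]
dividers [([294.0, 178.0, 299.0, 239.0], 0.6), ([389.0, 185.0, 414.0, 243.0], 0.58)]
grip [([389.0, 179.0, 412.0, 242.0], 0.84), ([396.0, 178.0, 406.0, 224.0], 0.52)]
tip_left [([383.0, 188.0, 406.0, 227.0], 0.41), ([387.0, 181.0, 414.0, 244.0], 0.22)]
tip_right [([393.0, 179.0, 409.0, 222.0], 0.48)]
nut [([397.0, 179.0, 408.0, 229.0], 0.67)]
rest [([373.0, 170.0, 424.0, 238.0], 0.87), ([363.0, 259.0, 411.0, 327.0], 0.58)]
stile [([230.0, 143.0, 357.0, 170.0], 0.77)]
line_a [([402.0, 114.0, 436.0, 152.0], 0.57)]
line_b [([402.0, 114.0, 436.0, 152.0], 0.57)]
organiser [([163.0, 171.0, 220.0, 245.0], 0.65)]
glue [([402.0, 116.0, 434.0, 150.0], 0.75)]
mallet [([436.0, 114.0, 490.0, 237.0], 0.81)]
side [[466.8, 0.0, 273.0], [0.0, 466.8, 210.3], [0.0, 0.0, 1.0]] [[0.98, -0.1987, 0.0029], [-0.1003, -0.5073, -0.8559], [0.1716, 0.8385, -0.5171]] [-451.9, 89.9, 1474.6]
dividers [([260.0, 268.0, 330.0, 292.0], 0.84), ([232
[... 595 characters left out ...]
 411.0, 240.0], 0.19)]
{'t': 1.3, 'q': array([-1.26889985,  0.4685984 , -0.04858604,  1.53250797,  0.02412679,
        1.1410009 , -0.08230463]), 'qd': array([-0.00046215,  0.0011961 , -0.00232672,  0.00161242,  0.00056097,
       -0.00083559, -0.00063711]), 'joint_efforts': array([ 3.29168852e-04, -5.07817483e+01, -8.01864895e-02, -2.36461848e+01,
       -6.13741740e-02,  3.08812154e-02, -5.96601808e-06]), 'ee_pos': array([219.21312345, 638.42283203, 292.27051549]), 'tool_rot': array([-0.57548091, -0.41087351,  0.41083663,  0.57551537]), 'contact_force': array([0.08762404, 0.43051341, 0.29008575]), 'moment': array([ 0.01593467, -0.01636937, -0.00421307]), 'opening': 0.9975172872382941} 69.7
```

View pics/top0.png

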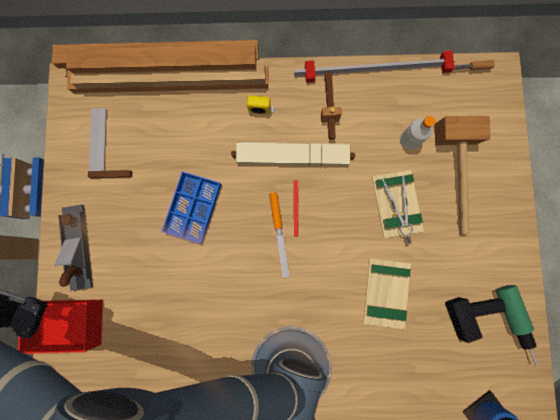

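View pics/side0.png

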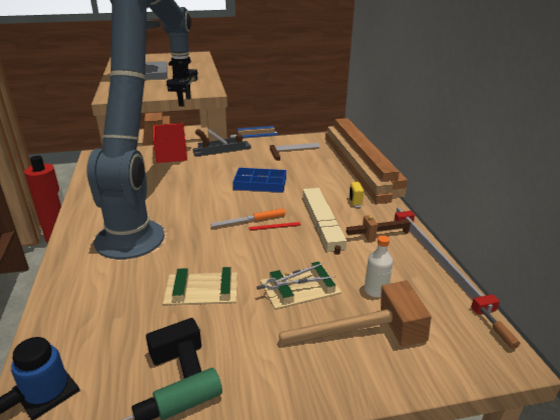

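The top picture shows the dividers on the farther rest at about (398,205), points up in the image, with the stem at (407,242). The stile runs (237..352, 143..167) and its lines are near x = 310 and 322. I'll zoom in to get pixel positions.

```bash
cat > h.py <<'E'
from workcell import bot,vision,nets
import cv2,numpy as np
from scipy.spatial.transform import Rotation as Rn
def p2w(c,uv,z):
    k=vision.calibration(c);K,R,t=k["K"],k["R"],np.array(k["t"])
    d=R.T@np.linalg.solve(K,[*uv,1.]);o=-R.T@t
    return (o+d*(z-o[2])/d[2])[:2]
def w2p(c,X):
    k=vision.calibration(c);p=k["K"]@(k["R"]@np.array(X,float)+k["t"]);return p[:2]/p[2]
def crop(im,x0,y0,w,h,s):
    return cv2.resize(im[y0:y0+h,x0:x0+w],None,fx=s,fy=s,interpolation=cv2.INTER_CUBIC)
E
python3 - <<'E'
from h import *
im=vision.camera("top")[:,:,::-1].copy()
a=crop(im,366,164,66,86,7);b=crop(im,292,138,66,36,5)
cv2.imwrite("pics/z1.png",np.hstack([a,cv2.copyMakeBorder(b,0,a.shape[0]-b.shape[0],0,0,cv2.BORDER_CONSTANT)]))
s=bot.read_state();print(Rn.from_quat(s["tool_rot"]).as_matrix().round(3))
E
```

```text
[[ 0.325  0.    -0.946]
 [ 0.946  0.     0.325]
 [ 0.    -1.     0.   ]]
```

View pics/z1.png

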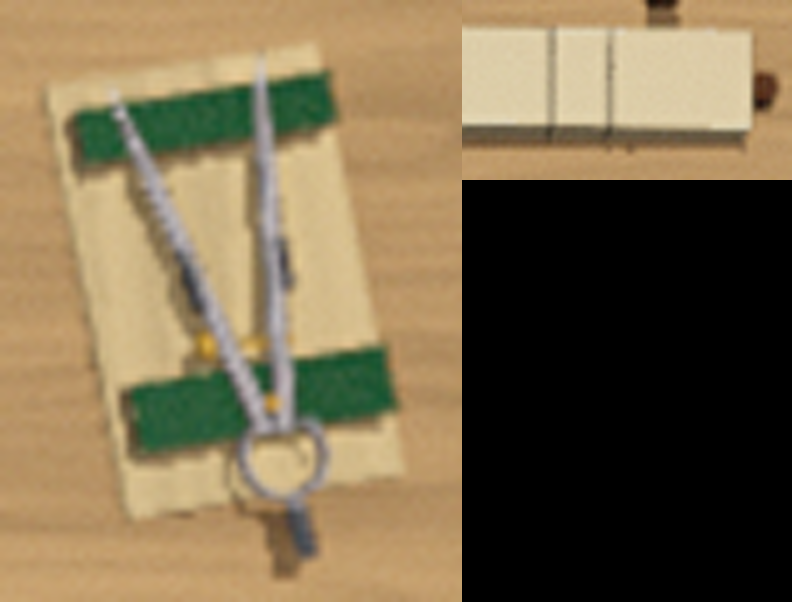

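```bash
python3 - <<'E'
from h import *
f=lambda u,v:((u+.5)/7-.5+366,(v+.5)/7-.5+164)
g=lambda u,v:((u-462+.5)/5-.5+292,(v+.5)/5-.5+138)
P={"tipL":(115,95,34),"tipR":(261,60,34),"plL":(190,288,38),"plR":(287,263,38),"roller":(272,404,40),"bow":(284,458,38),"stem":(303,530,38)}
W={n:p2w("top",f(u,v),z) for n,(u,v,z) in P.items()}
for n in W:print(n,W[n].round(1))
m=(W["tipL"]+W["tipR"])/2;pl=(W["plL"]+W["plR"])/2
for a,b in((m,W["roller"]),(m,W["stem"]),(m,W["bow"])):
    d=a-b;print("yaw",np.degrees(np.arctan2(d[1],d[0])),np.hypot(*d))
d=m-W["stem"];d/=np.hypot(*d);print("tipsep",np.hypot(*(W["tipL"]-W["tipR"])),"plate mid",pl,"grip from tips",m-d*90.5,"from roller",W["roller"]+58*d)
for n,u,v in(("bT",551,30),("bB",550,125),("aT",611,30),("aB",608,128),("corner",751,32),("cornerB",748,130)):print(n,p2w("top",g(u,v),35).round(1))
E
```

```text
tipL [ 545.4 -283. ]
tipR [ 559.2 -345.8]
plL [ 461.6 -308.9]
plR [ 471.3 -350.1]
roller [ 411.9 -339.6]
bow [ 389.4 -343.8]
stem [ 359.4 -349.8]
yaw 10.176464774297864 142.65683693892743
yaw 10.4054731595028 196.09317206348163
yaw 10.237289279587444 165.4883161609363
tipsep 64.2204883655688 plate mid [ 466.41597311 -329.53723429] grip from tips [ 463.28543636 -330.75498807] from roller [ 468.93064091 -329.13861692]
bT [652.7 -70.6]
bB [594.3 -68.2]
aT [ 651.9 -106.6]
aB [ 591.7 -102.8]
corner [ 648.7 -190.6]
cornerB [ 588.6 -186.2]
```

Request:
drive_tool:
  plan:
    - [[-0.0364,0,-0.0443],0,1]
    - [[-0.0364,0,-0.0443],0,1]
    - [[-0.0364,0,-0.0443],0,1]
    - [[-0.0364,0,-0.0443],0,1]
    - [[-0.0364,0,-0.0443],0,1]
    - [[-0.0364,0,-0.0443],0,1]
    - [[-0.0364,0,-0.0443],0,1]
    - [[-0.0364,0,-0.0443],0,1]
    - [[-0.0364,0,-0.0443],0,1]
    - [[-0.0364,0,-0.0443],0,1]

```text
t: 2.6
ee_pos: [520.8, 148.7, 292.6]
tool_rot: [-0.575, -0.411, 0.411, 0.575]
contact_force: [0.9, 1.0, 0.4]
opening: 0.999
```

Request:
drive_tool:
  plan:
    - [[0,0,0],0.18,1]
    - [[0,0,0],0.18,1]
    - [[0,0,0],0.18,1]
    - [[0,0,0],0.18,1]
    - [[0,0,0],0.18,1]
    - [[0,0,0],0.18,1]
    - [[0,0,0],0.18,1]
    - [[0,0,0],0.18,1]
    - [[0,0,0],0.18,1]
    - [[0,0,0],0.18,1]

```text
t: 3.85
ee_pos: [519.9, 150.4, 292.4]
tool_rot: [-0.679, 0.197, -0.197, 0.679]
contact_force: [-0.3, -1.2, 0.9]
opening: 0.998
```

```bash
cat >> h.py <<'E'
def st():
    s=bot.read_state();R=Rn.from_quat(s["tool_rot"]).as_matrix()
    print("t",s["t"],"tcp",s["ee_pos"].round(1),"zaz",np.degrees(np.arctan2(R[1,2],R[0,2])).round(2),"down",R[:,1].round(3),"q",s["q"].round(2),"F",s["contact_force"].round(1),"op",round(s["opening"],4))
    return s,R
def go(target,az=None):
    s,R=st();print("shift",(R.T@(np.array(target)-s["ee_pos"])).round(1))
    if az is not None:print("turn",-np.radians(az)+np.arctan2(R[1,2],R[0,2]))
E
python3 -c "
from h import *
go([467.5,-329.5,200],10.3)"
```

```text
t 3.85 tcp [519.9 150.4 292.4] zaz 57.59 down [ 0.  0. -1.] q [-0.76  0.26  0.49  1.88 -0.14  1.04 -0.78] F [-0.3 -1.2  0.9] op 0.9977
shift [ 213.    92.2 -433.3]
turn 0.8253171543212104
```

Request:
drive_tool:
  plan:
    - [[0.0237,0.01,-0.0481],0,1]
    - [[0.0237,0.01,-0.0481],0,1]
    - [[0.0237,0.01,-0.0481],0,1]
    - [[0.0237,0.01,-0.0481],0,1]
    - [[0.0237,0.01,-0.0481],0,1]
    - [[0.0237,0.01,-0.0481],0,1]
    - [[0.0237,0.01,-0.0481],0,1]
    - [[0.0237,0.01,-0.0481],0,1]
    - [[0.0237,0.01,-0.0481],0,1]

```text
t: 4.97
ee_pos: [470.8, -331.3, 202.0]
tool_rot: [-0.68, 0.195, -0.195, 0.68]
contact_force: [0.6, 1.0, 0.4]
opening: 1.001
```

Request:
drive_tool:
  plan:
    - [[0,0,0],0.165,1]
    - [[0,0,0],0.165,1]
    - [[0,0,0],0.165,1]
    - [[0,0,0],0.165,1]
    - [[0,0,0],0.165,1]
    - [[0,0,0],0,1]

```text
t: 5.72
ee_pos: [471.0, -329.6, 202.1]
tool_rot: [0.545, -0.451, 0.451, -0.545]
contact_force: [0.6, 0.4, -0.1]
opening: 1.003
```

```bash
python3 - <<'E'
from h import *
go([467.5,-329.5,87],10.3)
im=vision.camera("top")[:,:,::-1];im2=vision.camera("side")[:,:,::-1]
a=crop(im,356,154,80,96,5);b=crop(im2,225,180,140,130,3)
h=max(a.shape[0],b.shape[0])
pad=lambda x:cv2.copyMakeBorder(x,0,h-x.shape[0],0,0,cv2.BORDER_CONSTANT)
cv2.imwrite("pics/z2.png",np.hstack([pad(a),pad(b[:, :400])]))
E
```

```text
t 5.725 tcp [ 471.  -329.6  202.1] zaz 10.79 down [-0. -0. -1.] q [-0.07  0.51  0.83  1.9  -0.47  0.93 -0.4 ] F [ 0.6  0.4 -0.1] op 1.0033
shift [ -0.8 115.1  -3.4]
turn 0.00853090980385196
```

View pics/z2.png

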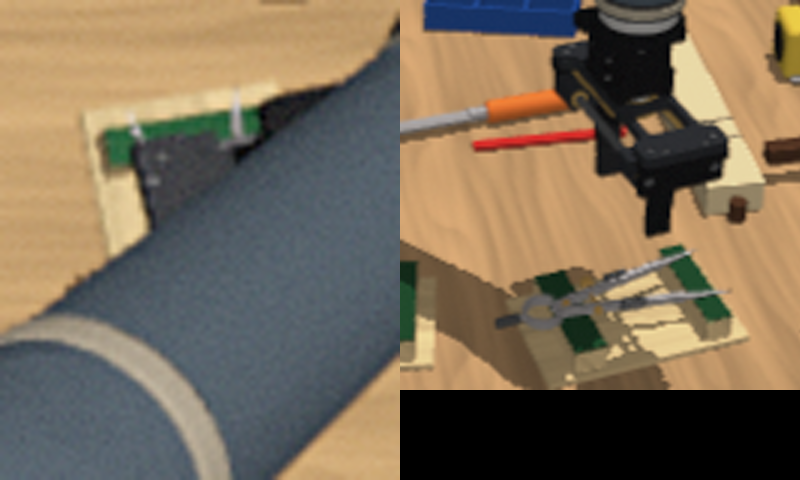

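Request:
drive_tool:
  plan:
    - [[-0.0008,0.03,-0.0034],0.009,1]
    - [[0,0.03,0],0,1]
    - [[0,0.03,0],0,0.9]
    - [[0,0.015,0],0,0.8]
    - [[0,0.01,0],0,0.7]
    - [[0,0,0],0,0.62]
  grip_force: 30

```text
t: 6.58
ee_pos: [467.3, -329.8, 87.2]
tool_rot: [-0.542, 0.454, -0.454, 0.542]
contact_force: [0.0, 0.6, -0.1]
opening: 0.676
```

```bash
python3 - <<'E'
from h import *
go([467.5,-329.5,87],10.3)
im2=vision.camera("side")[:,:,::-1]
cv2.imwrite("pics/z3.png",crop(im2,235,215,130,95,6))
E
```

```text
t 6.575 tcp [ 467.3 -329.8   87.2] zaz 10.15 down [-0.  0. -1.] q [ 0.04  0.66  0.69  1.98 -0.63  0.73 -0.28] F [ 0.   0.6 -0.1] op 0.6759
shift [-0.2  0.2  0.3]
turn -0.002680959993133447
```

View pics/z3.png

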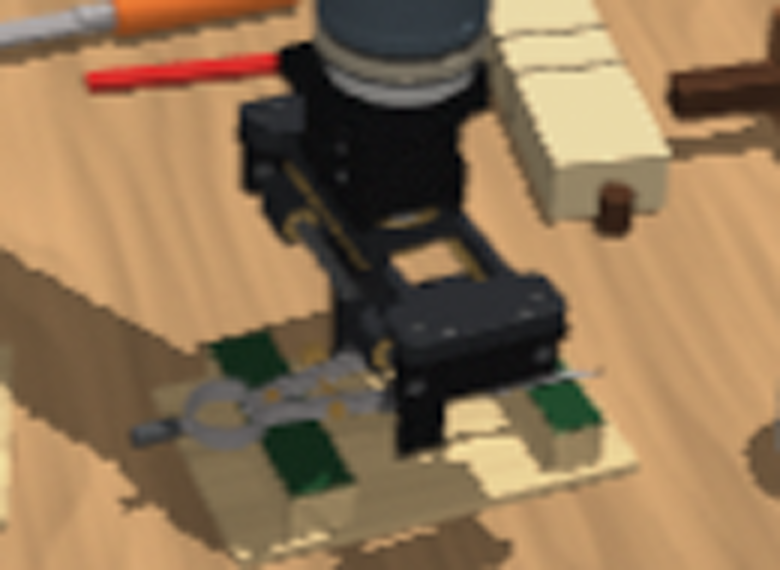

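Fingers straddle both plates (near finger at crop (420,430)) and the dividers are undisturbed. Closing now.

Request:
drive_tool:
  plan:
    - [[0,0,0],0,0.58]
    - [[0,0,0],0,0.54]
    - [[0,0,0],0,0.5]
    - [[0,0,0],0,0.47]
    - [[0,0,0],0,0.44]
    - [[0,0,0],0,0.41]
    - [[0,0,0],0,0.38]
    - [[0,0,0],0,0.38]
    - [[0,0,0],0,0.38]
    - [[0,0,0],0,0.38]
  grip_force: 30

```text
t: 7.88
ee_pos: [467.7, -329.9, 87.5]
tool_rot: [-0.542, 0.453, -0.454, 0.542]
contact_force: [2.5, -1.1, 5.2]
opening: 0.385
```

Request:
drive_tool:
  plan:
    - [[0,-0.005,0],0,0.38]
    - [[0,-0.015,0],0,0.38]
    - [[0,-0.02,0],0,0.38]
    - [[0,-0.02,0],0,0.38]
    - [[0,-0.02,0],0,0.38]
    - [[0,0,0],0,0.38]

```text
t: 8.62
ee_pos: [468.1, -330.3, 169.3]
tool_rot: [-0.542, 0.453, -0.455, 0.543]
contact_force: [0.3, 0.7, -1.5]
opening: 0.387
```

```bash
python3 - <<'E'
from h import *
# tips mid target (621,-87): grip 90 behind at yaw -2.5
az=np.radians(-2.5);g=np.array([621,-87])-90*np.array([np.cos(az),np.sin(az)])
go([*g,167],-2.5)
im2=vision.camera("side")[:,:,::-1]
cv2.imwrite("pics/z4.png",crop(im2,235,195,130,110,6))
E
```

```text
t 8.625 tcp [ 468.1 -330.3  169.3] zaz 10.14 down [ 0.004 -0.002 -1.   ] q [-0.04  0.55  0.8   1.94 -0.51  0.87 -0.37] F [ 0.3  0.7 -1.5] op 0.3867
shift [-232.3    2.1  105.5]
turn 0.22057161527162808
```

View pics/z4.png

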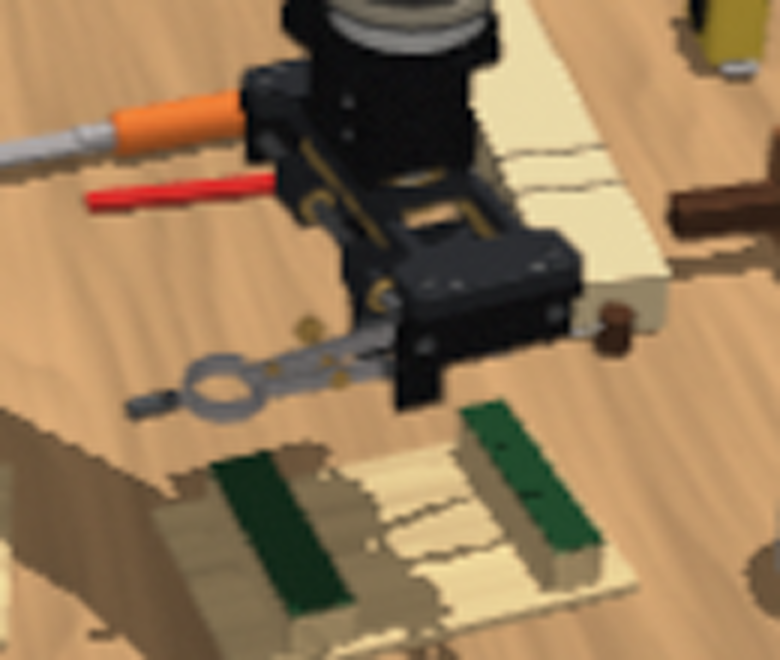

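The dividers are lifted clear and level, so I'll carry them to above the stile.

Request:
drive_tool:
  plan:
    - [[-0.02,0,0.008],0,0.38]
    - [[-0.033,0,0.015],0,0.38]
    - [[-0.033,0,0.015],0,0.38]
    - [[-0.033,0,0.015],0,0.38]
    - [[-0.033,0,0.015],0,0.38]
    - [[-0.033,0,0.015],0,0.38]
    - [[-0.033,0,0.015],0,0.38]
    - [[-0.014,0,0.0075],0,0.38]
    - [[0,0,0],0.11,0.38]
    - [[0,0,0],0.11,0.38]
    - [[0,-0.0,0],0,0.38]

```text
t: 10.05
ee_pos: [529.9, -83.5, 166.9]
tool_rot: [0.49, -0.511, 0.511, -0.489]
contact_force: [-0.7, 0.0, -1.7]
opening: 0.385
```

Request:
drive_tool:
  plan:
    - [[0,0.02,0],0,0.38]
    - [[0,0.02,0],0,0.38]
    - [[0,0.012,0],0,0.38]
    - [[0,0,0],0,0.38]
    - [[0,0,0],0,0.38]

```text
t: 10.68
ee_pos: [530.6, -83.0, 115.4]
tool_rot: [0.489, -0.511, 0.511, -0.489]
contact_force: [0.1, 0.1, -1.2]
opening: 0.383
```

```bash
python3 - <<'E'
from h import *
st()
im=vision.camera("top")[:,:,::-1];im2=vision.camera("side")[:,:,::-1]
a=crop(im,285,135,65,45,6);u,v=w2p("side",[621,-87,45]).astype(int);print(u,v)
b=crop(im2,u-33,v-25,65,50,6)
h=max(a.shape[0],b.shape[0]);pad=lambda x:cv2.copyMakeBorder(x,0,h-x.shape[0],0,0,cv2.BORDER_CONSTANT)
cv2.imwrite("pics/z5.png",np.hstack([pad(a),pad(b)]))
E
```

```text
t 10.675 tcp [530.6 -83.  115.4] zaz -2.49 down [ 0.001 -0.    -1.   ] q [-0.52  0.6   0.8   2.05 -0.64  0.75 -0.93] F [ 0.1  0.1 -1.2] op 0.3833
327 220
```

View pics/z5.png

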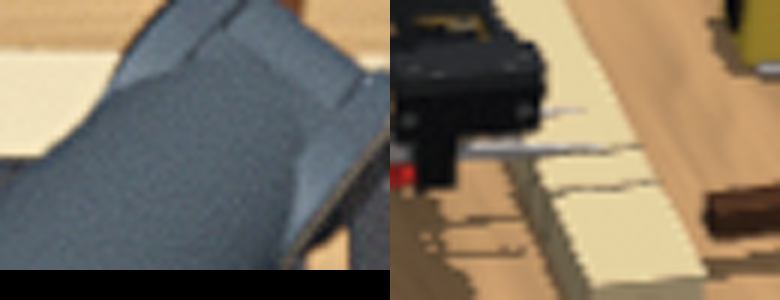

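Request:
drive_tool:
  plan:
    - [[0,0.008,0],0,0.38]
    - [[0,0.006,0],0,0.38]
    - [[0,0,0],0,0.38]
    - [[0,0,0],0,0.38]
    - [[0,0,0],0,0.38]

```text
t: 11.4
ee_pos: [530.4, -82.7, 101.3]
tool_rot: [0.489, -0.511, 0.511, -0.489]
contact_force: [-0.5, 1.0, -1.2]
opening: 0.385
```

```bash
cat > m.py <<'E'
from h import *
from scipy.optimize import least_squares
# line fit: for each point along candidate line, darkest offset (world y) sub-sampled at z=35
def linefit(im,c,xs,y0,sl,half=6):
    g=cv2.cvtColor(im,cv2.COLOR_BGR2GRAY).astype(np.float32);o=np.arange(-half,half+.01,.25)
    P=[]
    for x in xs:
        uv=np.array([w2p(c,[x,y0+sl*(x-621)+d,35]) for d in o],np.float32)
        p=cv2.remap(g,uv[:,0].copy(),uv[:,1].copy(),cv2.INTER_CUBIC)[:,0]
        w=np.clip(np.median(p)-p-4,0,None)
        if w.max()>12:P.append((x,y0+sl*(x-621)+(w*o).sum()/w.sum()))
    P=np.array(P);k=np.polyfit(P[:,0]-621,P[:,1],1);r=P[:,1]-np.polyval(k,P[:,0]-621)
    return k[1],k[0],r.std(),len(P)
E
python3 - <<'E'
from m import *
t=cv2.imread("pics/top0.png");s=cv2.imread("pics/side0.png")
for c,im in(("top",t),("side",s)):
    for y0 in(-69.4,-104.8):
        print(c,np.round(linefit(im,c,np.arange(598,645,2),y0,-.04),3))
st()
im2=vision.camera("side")[:,:,::-1];cv2.imwrite("pics/s6raw.png",im2)
u,v=w2p("side",[621,-87,40]).astype(int)-[25,20];print(u,v)
cv2.imwrite("pics/z6.png",crop(im2,u,v,50,40,14))
E
```

```text
top [-6.9752e+01 -3.3000e-02  8.1000e-02  2.4000e+01]
top [-1.04532e+02 -3.60000e-02  1.26000e-01  2.40000e+01]Traceback (most recent call last):
  File "<stdin>", line 5, in <module>
  File "m.py", line 8, in linefit
    uv=np.array([w2p(c,[x,y0+sl*(x-621)+d,35]) for d in o],np.float32)
                 ~~~^^^^^^^^^^^^^^^^^^^^^^^^^^
  File "h.py", line 9, in w2p
    k=vision.calibration(c);p=k["K"]@(k["R"]@np.array(X,float)+k["t"]);return p[:2]/p[2]
ValueError: time passes only in moves, steps and waits
```

```bash
sed -i 's/vision.calibration(c)/cal(c)/' h.py; cat >> h.py <<'E'
import functools
@functools.lru_cache
def cal(c):return vision.calibration(c)
E
python3 - <<'E'
from m import *
s=cv2.imread("pics/side0.png")
for y0 in(-69.4,-104.8):print("side",np.round(linefit(s,"side",np.arange(598,645,2),y0,-.035),3))
st()
im2=vision.camera("side")[:,:,::-1];cv2.imwrite("pics/s6raw.png",im2)
u,v=w2p("side",[621,-87,40]).astype(int)-[25,20];print(u,v)
cv2.imwrite("pics/z6.png",crop(im2,u,v,50,40,14))
E
```

```text
side [-6.6265e+01 -4.7000e-02  8.9300e-01  2.2000e+01]
side [-1.0159e+02 -4.5000e-02  8.5600e-01  2.4000e+01]
t 11.4 tcp [530.4 -82.7 101.3] zaz -2.48 down [ 0.  0. -1.] q [-0.5   0.62  0.78  2.06 -0.66  0.73 -0.91] F [-0.5  1.  -1.2] op 0.3849
302 202
```

View pics/z6.png

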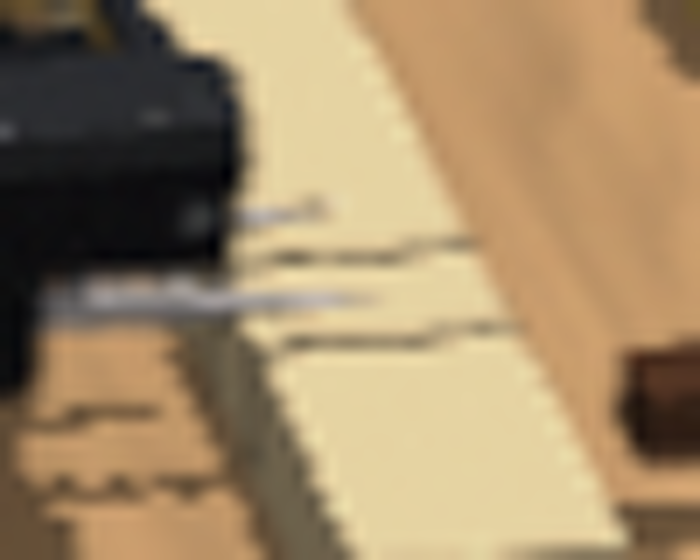

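```bash
python3 - <<'E'
from m import *
f=lambda u,v:((u+.5)/14-.5+302,(v+.5)/14-.5+202)
for z in(45,47.8,50):
    L=p2w("side",f(326,212),z);R=p2w("side",f(374,299),z)
    yl=lambda p,y:p[1]-(y-.0345*(p[0]-621))
    print(z,L.round(1),R.round(1),"sep",np.hypot(*(L-R)).round(1),"az",np.degrees(np.arctan2(-(L-R)[0],(L-R)[1])),"errL vs b",yl(L,-66.3),"errR vs a",yl(R,-101.6))
op=.3849*87;sa=(op/2-11.5)/58;print("plates",op,"sep pred",2*(6+150*sa),"val",.18-np.arcsin(sa))
w=2*(11.5+58*((34.8/2-6)/150));print("want plates",w,w/87)
az=np.radians(-2.48);print("FK mid",530.4+90.5*np.cos(az),-82.7+90.5*np.sin(az))
E
```

```text
45 [618.9 -61.7] [618.7 -99.5] sep 37.8 az -0.31215516334608895 errL vs b 4.4874095258041535 errR vs a 1.9962359942182957
47.8 [617.4 -66. ] [ 617.2 -103.7] sep 37.7 az -0.31215516334622656 errL vs b 0.14748854270514755 errR vs a -2.2107158581261643
50 [616.2 -69.4] [ 616.  -106.9] sep 37.5 az -0.31215516334608595 errL vs b -3.2624493725870707 errR vs a -5.516178027825717
plates 33.4863 sep pred 39.11974137931034 val 0.08947728339071523
want plates 31.816 0.36570114942528736
FK mid 620.8152365012909 -86.61599392436149
```

Request:
drive_tool:
  plan:
    - [[0,0,0],0,0.372]
    - [[0,0,0],0,0.363]
    - [[0,0.002,0],0,0.363]
    - [[0,0.002,0],0,0.363]
    - [[0,0,0],0,0.363]
    - [[0,0,0],0,0.363]
    - [[0,0,0],0,0.363]
  grip_force: 35

```text
t: 12.32
ee_pos: [530.3, -82.7, 97.3]
tool_rot: [-0.489, 0.511, -0.511, 0.489]
contact_force: [0.3, 0.4, -1.2]
opening: 0.366
```

```bash
python3 - <<'E'
from m import *
st()
im2=vision.camera("side")[:,:,::-1]
cv2.imwrite("pics/z7.png",crop(im2,302,202,50,40,14))
E
```

```text
t 12.325 tcp [530.3 -82.7  97.3] zaz -2.48 down [ 0.  0. -1.] q [-0.49  0.63  0.77  2.06 -0.67  0.72 -0.91] F [ 0.3  0.4 -1.2] op 0.3662
```

View pics/z7.png

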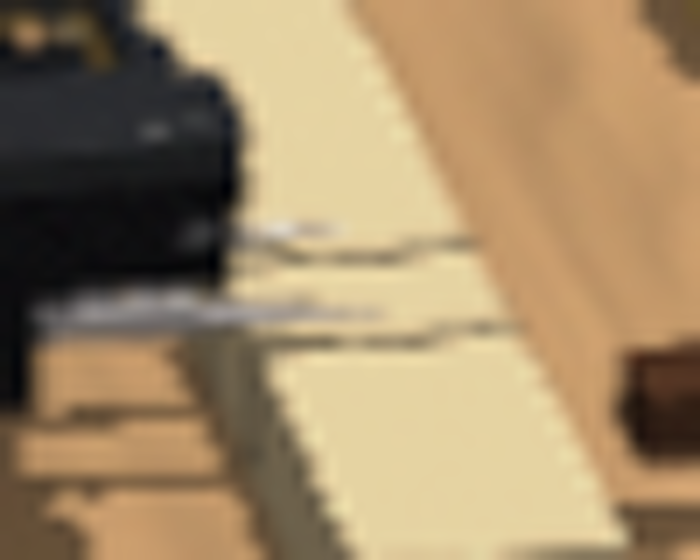

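```bash
python3 - <<'E'
from m import *
f=lambda u,v:((u+.5)/14-.5+302,(v+.5)/14-.5+202)
im=vision.camera("side")[:,:,::-1].copy();cv2.imwrite("pics/s7raw.png",im)
s0=cv2.imread("pics/side0.png")
for nm,i in(("s0",s0),("now",im)):
    for y0 in(-66.3,-101.6):
        print(nm,np.round(linefit(i,"side",np.arange(598 if nm=="s0" else 622,647,1),y0,-.0345,4),3))
for z in(41.8,43.8):
    for n,(u,v),y0 in(("L",(335,228),-66.3),("R",(378,314),-101.6)):
        p=p2w("side",f(u,v),z);print(z,n,p.round(1),"err",(p[1]-(y0-.0345*(p[0]-621))).round(2))
# stile far/near edges by side cam: face corners check of camera offset (end corner nearest, top view estimate)
print("corner pred side",w2p("side",[648.7,-190.6,35]),w2p("side",[588.6,-186.2,35]))
print("tail pred",w2p("side",[530.3-124*np.cos(-.0433),-82.7-124*np.sin(-.0433),45.8]),"bow",w2p("side",[530.3-80,-82.7+80*.0433,45.8]))
E
```

```text
Traceback (most recent call last):
  File "m.py", line 12, in linefit
    P=np.array(P);k=np.polyfit(P[:,0]-621,P[:,1],1);r=P[:,1]-np.polyval(k,P[:,0]-621)
                               ~^^^^^
IndexError: too many indices for array: array is 1-dimensional, but 2 were indexed
```

```bash
python3 - <<'E'
from m import *
f=lambda u,v:((u+.5)/14-.5+302,(v+.5)/14-.5+202)
im=cv2.imread("pics/s7raw.png");s0=cv2.imread("pics/side0.png")
for nm,i in(("s0",s0),("now",im)):
    for y0 in(-66.3,-101.6):
        try:print(nm,np.round(linefit(i,"side",np.arange(600 if nm=="s0" else 622,645,1),y0,-.0345,8),3))
        except Exception as e:print(nm,e)
for z in(41.8,43.8):
    for n,(u,v),y0 in(("L",(335,228),-66.3),("R",(378,314),-101.6)):
        p=p2w("side",f(u,v),z);print(z,n,p.round(1),"err",(p[1]-(y0-.0345*(p[0]-621))).round(2))
print("tail pred",w2p("side",[530.3-124*np.cos(-.0433),-82.7-124*np.sin(-.0433),45.8]),"bow",w2p("side",[530.3-80,-82.7+80*.0433,45.8]))
print("roller at rest pred from FK/top side px",w2p("side",[467.7-58*np.cos(.178),-329.9-58*np.sin(.178),40]))
E
```

```text
s0 [-6.5763e+01 -6.1000e-02  1.2260e+00  4.5000e+01]
s0 [-1.01122e+02 -5.10000e-02  1.25600e+00  4.50000e+01]
now [-68.03    0.1     1.004  23.   ]
now [-103.835    0.154    0.713   23.   ]
41.8 L [620.6 -63.9] err 2.34
41.8 R [ 619.4 -101. ] err 0.58
43.8 L [619.5 -67. ] err -0.74
43.8 R [ 618.3 -103.9] err -2.41
tail pred [260.82711766 226.05061087] bow [274.73234978 224.88875112]
roller at rest pred from FK/top side px [279.91545094 280.74957437]
```

Side and FK/top estimates differ by about 2 mm in y. I'll take the held dividers to where the top camera sees the tips and calibrate them against the hand.

Request:
drive_tool:
  plan:
    - [[0,-0.015,0],0,0.363]
    - [[0,-0.025,0],0,0.363]
    - [[0,-0.015,0],0,0.363]
    - [[0.02,0,-0.004],0,0.363]
    - [[0.04,0,-0.006],0,0.363]
    - [[0.04,0,-0.006],0,0.363]
    - [[0.04,0,-0.006],0,0.363]
    - [[0.04,0,-0.006],0,0.363]
    - [[0.04,0,-0.006],0,0.363]
    - [[0.03,0,-0.005],0,0.363]
    - [[0,0,0],0,0.363]
    - [[0,0,0],0,0.363]

```text
t: 13.92
ee_pos: [480.8, -329.9, 152.2]
tool_rot: [-0.489, 0.511, -0.51, 0.49]
contact_force: [1.3, 1.2, -1.4]
opening: 0.367
```

```bash
python3 - <<'E'
from m import *
s,R=st()
im=vision.camera("top")[:,:,::-1].copy();im2=vision.camera("side")[:,:,::-1].copy()
cv2.imwrite("pics/t8raw.png",im);cv2.imwrite("pics/s8raw.png",im2)
p=s["ee_pos"]+R@[0,53.5,90.5]
def c(n,i,w,h):
    u,v=w2p(n,p).astype(int)-[w//2,h//2];print(n,u,v,w2p(n,p));return crop(i,u,v,w,h,10)
cv2.imwrite("pics/z8.png",np.hstack([c("top",im,36,40),c("side",im2,44,40)]))
E
```

```text
t 13.925 tcp [ 480.8 -329.9  152.2] zaz -2.44 down [-0.     0.001 -1.   ] q [-0.06  0.61  0.82  1.92 -0.58  0.87 -0.55] F [ 1.3  1.2 -1.4] op 0.3673
top 387 143 [405.10792415 163.02743222]
side 316 234 [338.63969256 254.408287  ]
```

View pics/z8.png

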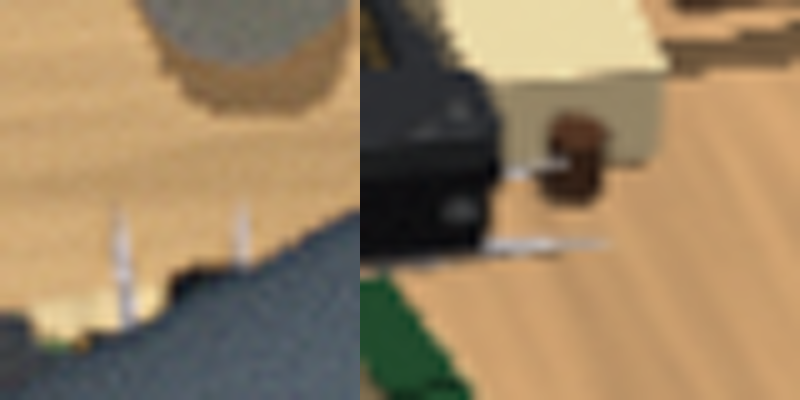

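```bash
python3 - <<'E'
from m import *
f=lambda u,v,a,b:((u+.5)/10-.5+a,(v+.5)/10-.5+b)
T={"L":f(117,200,387,143),"R":f(241,200,387,143)};S={"L":f(208,164,316,234),"R":f(243,243,316,234)}
az=np.radians(-2.44);ex=np.array([np.cos(az),np.sin(az)]);ey=np.array([-ex[1],ex[0]])
for z in(97,98.7):
    m=[]
    for c,D in(("top",T),("side",S)):
        L=p2w(c,D["L"],z);R=p2w(c,D["R"],z);m=(L+R)/2-[480.8,-329.9]
        print(z,c,L.round(1),R.round(1),"sep",np.hypot(*(L-R)).round(2),"mid in tool x,y",(m@ex).round(2),(m@ey).round(2))
# side0/top offset at this location: nearby stile end? use triangulation of z
E
```

```text
97 top [ 573.4 -315. ] [ 572.6 -349.9] sep 34.93 mid in tool x,y 92.25 1.38
97 side [ 572.4 -311. ] [ 570.4 -346.6] sep 35.69 mid in tool x,y 90.44 4.95
98.7 top [ 573.  -314.5] [ 572.2 -349.4] sep 34.88 mid in tool x,y 91.82 1.9
98.7 side [ 571.5 -313.2] [ 569.5 -348.8] sep 35.61 mid in tool x,y 89.69 2.74
```

Request:
drive_tool:
  plan:
    - [[-0.02,0,0.003],0,0.363]
    - [[-0.04,0,0.006],0,0.363]
    - [[-0.04,0,0.006],0,0.363]
    - [[-0.04,0,0.006],0,0.363]
    - [[-0.04,0,0.006],0,0.363]
    - [[-0.04,0,0.006],0,0.363]
    - [[-0.0277,0,0.006],0,0.363]
    - [[0,0,0],0,0.363]
    - [[0,0.02,0],0,0.363]
    - [[0,0.02,0],0,0.363]
    - [[0,0.008,0],0,0.363]
    - [[0,0,0],0,0.363]

```text
t: 15.52
ee_pos: [529.5, -85.7, 103.2]
tool_rot: [-0.489, 0.511, -0.511, 0.488]
contact_force: [0.6, 0.1, -1.3]
opening: 0.366
```

```bash
python3 - <<'E'
from h import *
go([530.3,-84.1,98.3],-2.2)
E
```

```text
t 15.525 tcp [529.5 -85.7 103.2] zaz -2.56 down [-0.002 -0.    -1.   ] q [-0.5   0.62  0.78  2.06 -0.65  0.73 -0.91] F [ 0.6  0.1 -1.3] op 0.3663
shift [-1.7  4.9  0.7]
turn -0.006310110788485375
```

Request:
drive_tool:
  plan:
    - [[-0.0017,0.002,0.0007],-0.002,0.363]
    - [[0,0.003,0],0,0.363]
    - [[0,0,0],0,0.363]
    - [[0,0,0],0,0.363]
    - [[0,0,0],0,0.363]
    - [[0,0,0],0,0.363]

```text
t: 16.27
ee_pos: [531.0, -83.3, 99.3]
tool_rot: [-0.49, 0.51, -0.51, 0.49]
contact_force: [0.4, -0.1, -1.6]
opening: 0.366
```

```bash
python3 - <<'E'
from h import *
go([530.3,-84.1,98.3],-2.44)
im2=vision.camera("side")[:,:,::-1]
cv2.imwrite("pics/z9.png",crop(im2,302,202,50,40,14))
E
```

```text
t 16.275 tcp [531.  -83.3  99.3] zaz -2.36 down [ 0.  0. -1.] q [-0.5   0.62  0.77  2.06 -0.66  0.72 -0.91] F [ 0.4 -0.1 -1.6] op 0.366
shift [ 0.8  1.  -0.7]
turn 0.0014441764454963466
```

View pics/z9.png

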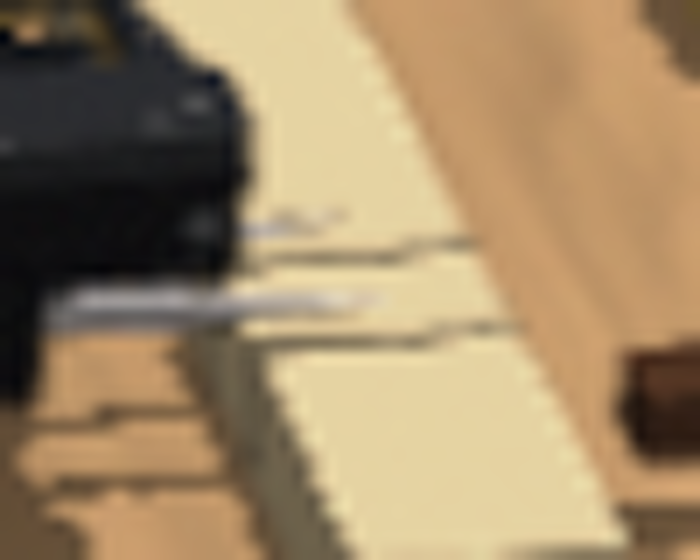

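Request:
drive_tool:
  plan:
    - [[0.0008,0.002,0],0,0.363]
    - [[0,0,0],0,0.363]
    - [[0,0,0],0,0.363]
    - [[0,0,0],0,0.363]
    - [[0,0,0],0,0.363]
    - [[0,0,0],0,0.363]
    - [[0,0,0],0,0.363]
    - [[0,0,0],0,0.363]

```text
t: 17.32
ee_pos: [530.9, -84.1, 97.2]
tool_rot: [-0.49, 0.51, -0.51, 0.49]
contact_force: [0.0, 0.5, -1.0]
opening: 0.366
```

```bash
python3 - <<'E'
from h import *
f=lambda u,v:((u+.5)/14-.5+302,(v+.5)/14-.5+202)
print("previous view (before last 0.8 mm shift):")
for n,(u,v),y0 in(("L",(341,216),-66.3),("R",(379,300),-101.6)):
    p=p2w("side",f(u,v),44.1);print(n,p.round(1),"err",(p[1]-(y0-.0345*(p[0]-621))).round(2))
s,R=st();az=np.arctan2(R[1,2],R[0,2]);e=np.array([np.cos(az),np.sin(az)])
m=s["ee_pos"][:2]+92*e+1.4*np.array([-e[1],e[0]])
print("FK/top mid",m,"err",m[1]-(-87.14-.0345*(m[0]-621)))
im=vision.camera("side")[:,:,::-1];cv2.imwrite("pics/s10raw.png",im)
E
```

```text
previous view (before last 0.8 mm shift):
L [622.2 -62.7] err 3.63
R [620.1 -98.8] err 2.76
t 17.325 tcp [530.9 -84.1  97.2] zaz -2.36 down [ 0.  0. -1.] q [-0.49  0.63  0.77  2.06 -0.67  0.72 -0.91] F [ 0.   0.5 -1. ] op 0.3662
FK/top mid [622.92850183 -86.49471226] err 0.711821053266604
```

Request:
drive_tool:
  plan:
    - [[0.0007,0,0],0,0.363]
    - [[0,0,0],0,0.363]
    - [[0,0,0],0,0.363]
    - [[0,0,0],0,0.363]
    - [[0,0,0],0,0.363]
    - [[0,0,0],0,0.363]
    - [[0,0,0],0,0.363]
    - [[0,0,0],0,0.363]

```text
t: 18.38
ee_pos: [530.9, -84.8, 97.2]
tool_rot: [-0.49, 0.51, -0.51, 0.49]
contact_force: [0.6, -0.5, -1.6]
opening: 0.366
```

```bash
python3 - <<'E'
from h import *
s,R=st();az=np.arctan2(R[1,2],R[0,2]);e=np.array([np.cos(az),np.sin(az)])
m=s["ee_pos"][:2]+92*e+1.4*np.array([-e[1],e[0]])
print("FK/top mid",m,"err",m[1]-(-87.14-.0345*(m[0]-621)))
im=np.mean([vision.camera("side")[:,:,::-1].astype(float) for _ in range(4)],0).astype(np.uint8)
cv2.imwrite("pics/z11.png",crop(im,302,202,50,40,14))
E
```

```text
t 18.375 tcp [530.9 -84.8  97.2] zaz -2.36 down [-0.  0. -1.] q [-0.49  0.63  0.77  2.06 -0.67  0.72 -0.9 ] F [ 0.6 -0.5 -1.6] op 0.3664
FK/top mid [622.86711921 -87.21415726] err -0.009741647836406742
```

View pics/z11.png

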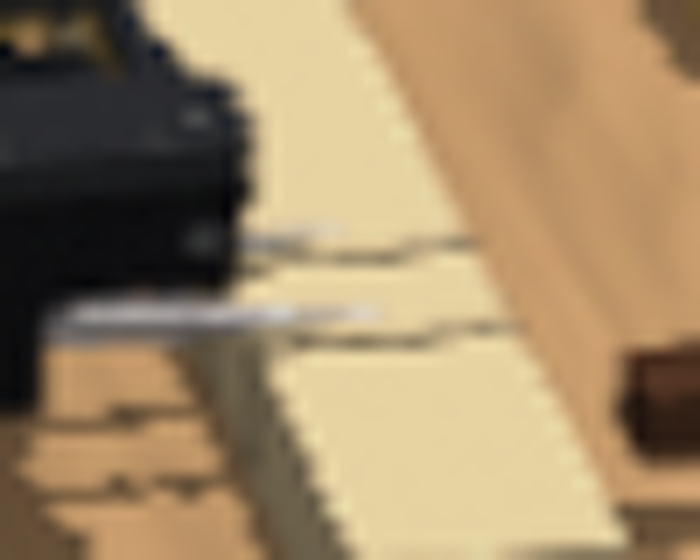

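```bash
python3 -c "
from h import *
print(bot.job_done());st()"
```

```text
the job is handed in; nothing more can be done
None
the job is handed in; nothing more can be done
```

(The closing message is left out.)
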